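Raise the sample viewer's stage with its cam lever and hold it

ROBOT

A 6-joint arm with a two-finger parallel gripper is mounted at the origin on the work surface. World frame = base frame: x ahead of the robot, y to its left, z up, the work surface at z = 0. Lengths are in m, angles in rad, forces in N, time in s.
With the tool pointing down it reaches from about 0.2 to 0.875 m from the base axis. Payload 3.4 kg.
Tool frame: the origin (TCP) lies between the finger pads; the fingertips stand 11 mm ahead of it and the grasp point (between the pads) lies 8 mm behind it; z points along the fingers, y is the direction in which the jaws open and shut (so a half turn about z gives the same grasp; the last joint's range is limited). The gripper opens to 94 mm and grips with 3 to 60 N. Pads are 16 mm wide; open, the fingers measure 119 mm over their backs; the gripper's body (75 mm by 177 mm) begins 78 mm behind the grasp point.
Start: joints at [1.217, 0.276, 1.505, -0, 1.361, -0.121], TCP at [0.133, 0.56, 0.216] pointing down, gripper open.
Joint ranges: [-2.89, 2.89], [-0.75, 2.08], [0.22, 2.7], [-1.18, 4.32], [0.11, 2.71], [-2.7, 2.7]. Speed limits (rad/s): [2.57, 2.57, 3.14, 3.14, 3.14, 3.14].

INTERFACE

Orientations are given as a unit quaternion [w, x, y, z].
In Python, from cell import move_ptp, move_straight, goto_joints, release, grab, hold, inverse_kinematics, get_obs, get_image, camera_params, Unreachable, hand_in gives the robot as it stands. Calls block until the motion is done:
- move_ptp(position, orientation): joint-space move of the TCP to a pose.
- move_straight(position, rot=None, speed=0.15, until_force=None): straight line of the TCP; rot=None keeps the orientation; speed is the mean speed in m/s. With until_force (N) it stops when the force on the tool has changed by that much, and returns True; else False.
- goto_joints(angles): joint-space move.
- release() and grab(): open the fingers fully, or close them until they stop; the grip force is fixed at half the most.
- hold(seconds).
- inverse_kinematics(position, orientation): joint angles nearest the present ones, or None.
- get_obs(): the state.
- get_image(name): name is "side" or "top"; returns the picture (420x560x3 uint8, red, green, blue); there is no depth.
- camera_params(name): a dict with "mtx" (3x3 intrinsics, pixels), "eye" and "attitude" of the camera in the world. Camera axes: x right, y up, looking along -z (the intrinsics and any distortion apply to the point x, -y, -z); pixel columns grow to the right and rows downward; lengths in m; the calibration is good to about 2 mm. A picture is of the moment at which its call begins. camera_params takes no time and is no camera call.
A pose or a line that the arm cannot do raises Unreachable and nothing moves.
- hand_in(): hands the job in, once; it reports no verdict.
The state is a dict: "clock": time; "joint_pos": joint angles; "dq": joint speeds; "tau": joint torques, N m; "tool_pos": TCP position; "ee_rot": TCP orientation; "force": force on the tool from outside, world axes, zero at the start; "wrist_torque": the same for the moment, N m; "opening": finger opening in m.
Only numpy, scipy, OpenCV 4.12 (cv2) and the standard library are available. Lean on these libraries where they do the work, as an engineer would, in place of code of your own. Each camera call takes 0.05 s, during which the arm holds its last target. There are 200 camera calls.

TASK

The amber bottle standing right in front of the sample viewer is in the way of its lever: take it out, keep it upright, and stand it in the shallow white tray. Then take the lever's handle and swing it down towards the robot's side until the lever is level, where its cam lifts the sample stage highest under the window (go farther and the stage sinks again). Finish while still holding the handle there, because the spring would throw the lever back, and leave the other things on the bench alone.

Things in the scene. Friction and masses are not known exactly. Their poses are not given: they have to be found in the camera images.
- viewer: sample viewer fixed to the bench: base plate 130 (x) x 150 (y) mm, four posts, window frame 116 x 112 mm, top at 195 mm. Origin: centre of its underside, z up; its front, -x, faces roughly the robot. The bottle to clear stands at its x -110 to -145, y -85 to -130 mm
- lever (a joint): cam lever angle, rad: 0 = upright, grows as the handle swings to the viewer's front (-x) and down; 1.571 = level, the cam's highest lift (1.45 to 1.69 is good enough). Stop at 2.0; starts at 0 to 0.3. A return spring (0.7 N m/rad about 0.15 rad) and friction (0.25 N m) resist: about 3 to 9 N at the handle; let go, it springs back up
- handle: black round grip of the lever, 16 mm thick, 72 mm long, turning freely on its pin. Origin: its centre; y: its long axis, parallel to the viewer's y. It runs on a 140 mm circle about the axle: in the viewer's frame x = -140 sin(lever), y = -120, z = 110 + 140 cos(lever) mm. Free on all sides from y = -84 to -156 mm
- axle (a point): point on the axle line, 110 mm above the centre of the viewer's base; x, y, z axes as the viewer's. The lever turns about this y axis; its flat arm (14 x 10 mm) runs in the plane y = -78 mm, outside the frame
- stage_top (a point): centre of the top of the small steel sample stage (86 x 66 mm) that the lever's eccentric carries under the window, always level: its height is 148 + 18 sin(lever) mm, so 166 mm at the highest, less again beyond level; a clear dish is fixed on it
- bottle: amber glass bottle with black screw cap, upright, in front of the viewer under the lever's path: body 48 mm across, cap 36 mm across from 114 to 150 mm height, 150 mm tall in all, 0.15 to 0.4 kg. Origin: centre of its underside; z up
- tray: shallow white tray fixed to the bench, outside 160 (x) x 130 (y) x 18 mm, walls 4 mm, inner floor about 4 mm above the bench. Origin: centre of its underside
- spare_bottle: a second bottle of the same shape off to the side, not to be touched. Origin: centre of its underside
- tip_rack: green rack 120 x 85 x 60 mm, not to be touched. Origin: centre of its underside
- beaker: glass beaker 66 mm across, 85 mm tall, not to be touched. Origin: centre of its underside

How it is judged:
By the outcome, as a careful person would: the job done as asked, in the order asked, and still so for the second after the job is handed in, while the arm keeps its last pose, push and grip.
It also fails if it takes over 51 s, if anything falls off the work surface, if the arm or the gripper's body presses on something with over 40 N, if the wrist force passes 120 N, or if a joint passes its speed limit or range.

## Working session

There is one attempt and no reset: what is moved stays moved. The work goes in short steps, each a Python script; the robot and the scene stay as the last script left them, time stands still between calls to the robot, and variables do not carry over. Pictures are saved under pics/ and viewed, on a budget of 10 in all, crops included, one or two more only if the job needs it, and the job is handed in when it is done.

```bash
mkdir -p pics; ls; python3 - <<'E'
from cell import *
import cv2
for n in("side","top"):
    cv2.imwrite(f"pics/{n}0.png",get_image(n)[:,:,::-1]); print(n,camera_params(n))
o=get_obs();print(o)
E
```

```text
pics
side {'mtx': array([[514.90272967,   0.        , 274.29724469],
       [  0.        , 514.90272967, 209.83364493],
       [  0.        ,   0.        ,   1.        ]]), 'eye': array([-0.0091206 , -0.58856596,  0.98825929]), 'attitude': array([ 0.8554012 ,  0.3639784 , -0.14972059, -0.33673768])}
top {'mtx': array([[402.1851605 ,   0.        , 278.84898108],
       [  0.        , 402.1851605 , 208.52989348],
       [  0.        ,   0.        ,   1.        ]]), 'eye': array([0.43317374, 0.03867865, 1.29704613]), 'attitude': array([-0.6957044 , -0.05854351,  0.05209814,  0.7140405 ])}
{'clock': 0.1, 'joint_pos': array([ 1.21701557e+00,  2.76504978e-01,  1.50595438e+00, -4.91992494e-05,
        1.36071635e+00, -1.20980970e-01]), 'dq': array([ 0.00030419, -0.00191296, -0.0043991 ,  0.00120696,  0.00134031,
        0.00037689]), 'tau': array([ 1.93381486e-03, -4.05450475e+01, -2.37779117e+01,  7.02784932e-02,
        2.98880995e-02, -5.45496380e-05]), 'tool_pos': array([0.13249983, 0.55903464, 0.21572729]), 'ee_rot': array([-1.62752926e-04,  1.16132074e-01,  9.93233464e-01, -7.74984437e-04]), 'force': array([-0.3718674 , -0.70683426,  0.57171276]), 'wrist_torque': array([ 0.01635762, -0.01906672, -0.0059287 ]), 'opening': 0.09413425925566095}
```

View pics/side0.png

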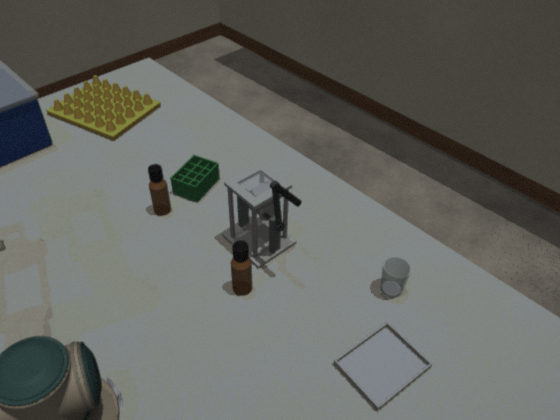

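View pics/top0.png

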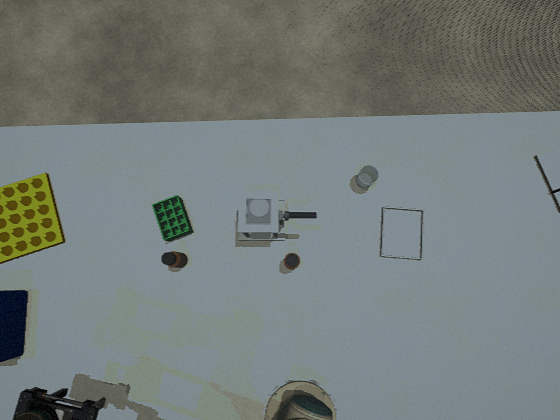

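The side view shows the bottle at about (241,268), the viewer at (260,215), the handle at (287,193), and the tray at (382,365). The top view shows the bottle at (291,262), the handle at (302,215), and the tray at (402,233). I'll enlarge both for accurate points.

```bash
cat > h.py <<'E'
import numpy as np, cv2
from scipy.spatial.transform import Rotation as R
from scipy.optimize import least_squares
from cell import *
P={n:camera_params(n) for n in("side","top")}
def rot(n): return R.from_quat(np.roll(P[n]["attitude"],-1)).as_matrix()
def proj(n,X):
    c=(np.atleast_2d(X)-P[n]["eye"])@rot(n); c=c*[1,-1,-1]
    u=c@P[n]["mtx"].T; return u[:,:2]/u[:,2:]
def tri(s,t):
    f=lambda X:np.r_[proj("side",X)[0]-s,proj("top",X)[0]-t]
    r=least_squares(f,[.5,0,.1]); return r.x,np.abs(r.fun).max()
def crop(n,x,y,w,h,k):
    return cv2.resize(get_image(n)[y:y+h,x:x+w,::-1],None,fx=k,fy=k,interpolation=cv2.INTER_CUBIC)
E
python3 - <<'E'
from h import *
print(proj("top",get_obs()["tool_pos"]),proj("side",get_obs()["tool_pos"]),proj("top",[0,0,0]))
a=crop("side",215,160,95,145,4); b=crop("top",230,185,100,95,4)
c=np.zeros((580,780,3),np.uint8); c[:580,:380]=a; c[:380,380:780]=b
c[380:560,380:580]=crop("side",330,320,110,90,2)[:180,:200]; c[380:560,580:780]=crop("top",365,195,100,90,2)
cv2.imwrite("pics/c1.png",np.clip(c*1.6,0,255).astype(np.uint8))
E
```

```text
[[ 82.38946738 396.61575604]] [[-21.6770475  171.11127455]] [[300.05478471 416.99530468]]
```

View pics/c1.png

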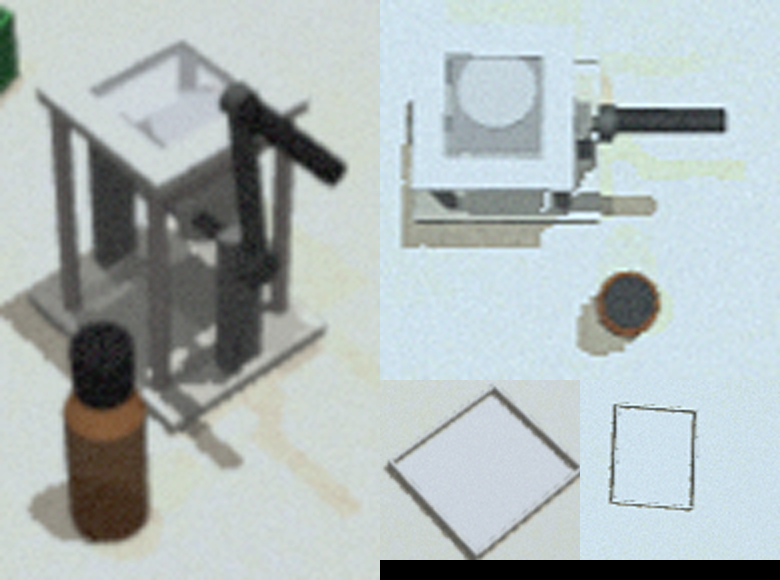

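```bash
cat > m.py <<'E'
from h import *
S=lambda p:(np.array(p,float)+.5)/4-.5+[215,160]
T=lambda p:(np.array(p,float)-[380,0]+.5)/4-.5+[230,185]
S2=lambda p:(np.array(p,float)-[380,380]+.5)/2-.5+[330,320]
T2=lambda p:(np.array(p,float)-[580,380]+.5)/2-.5+[365,195]
print("cap",tri(S([102,346]),T([629,303])))
print("tip",tri(S([338,170]),T([725,120])),"root",tri(S([243,103]),T([612,124])))
print("tray",[tri(S2(a),T2(b))[0].round(4) for a,b in (((493,388),(696,411)),((475,558),(610,502)),((388,467),(614,404)),((578,469),(692,510)))])
# viewer: x,y,yaw ; corners in viewer frame
c=np.array([[-1,-1],[1,-1],[1,1],[-1,1]])
def W(p,xy,z):
    r=R.from_euler('z',p[2]).as_matrix(); return np.c_[xy,np.full(len(xy),z)]@r.T+[p[0],p[1],0]
fr=c*[.058,.056]; ba=c*[.065,.075]
sf=S([[157,188],[308,103],[182,41],[38,93]]); sb=S([[177,432],[325,327],[28,297]])
def res(p):
    return np.r_[(proj("side",W(p,fr,.195))-sf).ravel(),(proj("side",W(p,ba[[0,1,3]],p[3]))-sb).ravel(),
     (proj("top",W(p,fr[[0]],.195))-T([575,188])).ravel(),(proj("top",W(p,ba[[0,1]],p[3]))-T([[598,222],[598,61]])).ravel()]
r=least_squares(res,[.5,0,0,.01],loss="soft_l1"); print("viewer",r.x,res(r.x).round(1))
p=r.x
for l in (0,.1,.2,.3):
  for y in(-.084,-.156): print(l,y,W(p,[[-.14*np.sin(l),y]],.11+.14*np.cos(l))[0].round(4))
print("bottle expected",W(p,[[-.1275,-.1075]],.15))
E
python3 m.py
```

```text
cap (array([0.46576048, 0.01322115, 0.1486344 ]), np.float64(0.2534155812484755))
tip (array([ 0.57960151, -0.05055298,  0.2526459 ]), np.float64(0.056511118167691166)) root (array([0.57960564, 0.02303961, 0.25211281]), np.float64(0.2923511952953959))
tray [array([ 0.5654, -0.3387,  0.1412]), array([ 0.5277, -0.3499, -0.1685]), array([ 0.5782, -0.2544, -0.1237]), array([ 0.5177, -0.4144,  0.1206])]
viewer [ 0.60011938  0.10397815 -0.01733926  0.00743851] [ 0.5  0.   0.1 -1.1  0.4 -7.8 -0.7 -0.6 -0.4 -0.5  0.4  0.1 -0.7  0.4
  0.2  0.7  1.1  0.   0.7  0.4]
0 -0.084 [0.5987 0.02   0.25  ]
0 -0.156 [ 0.5974 -0.052   0.25  ]
0.1 -0.084 [0.5847 0.0202 0.2493]
0.1 -0.156 [ 0.5834 -0.0518  0.2493]
0.2 -0.084 [0.5709 0.0205 0.2472]
0.2 -0.156 [ 0.5696 -0.0515  0.2472]
0.3 -0.084 [0.5573 0.0207 0.2437]
0.3 -0.156 [ 0.556  -0.0513  0.2437]
bottle expected [[ 0.47077467 -0.00129504  0.15      ]]
```

```bash
cat >> m.py <<'E'
cor=[tri(S2(a),T2(b)) for a,b in (((493,388),(614,404)),((578,469),(696,411)),((475,558),(692,510)),((388,467),(610,502)))]
for k in cor: print(k[0].round(4),round(k[1],2))
print("tray ctr",np.mean([k[0] for k in cor],0))
E
python3 m.py | tail -5
python3 - <<'E'
from h import *
q=[0,0,1,0]
for p in ([.466,.013,.3],[.466,.013,.13],[.54,-.33,.23],[.54,-.33,.13]): print(inverse_kinematics(p,q))
for qq in ([0,.7071,.7071,0],[0,-.7071,.7071,0]):
  for p in ([.58,-.02,.24],[.46,-.02,.10]): print(qq,inverse_kinematics(p,qq))
move_ptp([.466,.013,.25],q)
print(get_obs()["clock"])
c=np.zeros((580,780,3),np.uint8); c[:580,:380]=crop("side",215,160,95,145,4); c[:380,380:780]=crop("top",230,185,100,95,4)
cv2.imwrite("pics/c2.png",np.clip(c*1.6,0,255).astype(np.uint8))
E
```

```text
[ 0.6349 -0.2866  0.006 ] 0.25
[ 0.616  -0.4125  0.0149] 0.55
[ 0.4617 -0.3977  0.0106] 0.4
[ 0.4772 -0.2707  0.0019] 0.18
tray ctr [ 0.5474532  -0.34187626  0.00833457]
[-1.21534790e-01  7.03762225e-02  1.56057391e+00 -4.44089210e-16
  1.51064252e+00 -1.69233112e+00]
[-1.21534790e-01  1.82694321e-01  1.86421783e+00 -4.44089210e-16
  1.09468050e+00 -1.69233112e+00]
[-6.58432915e-01  3.57159441e-01  1.35083865e+00 -4.44089210e-16
  1.43359457e+00 -2.22922924e+00]
[-6.58432915e-01  4.17355221e-01  1.50873546e+00 -4.44089210e-16
  1.21550197e+00 -2.22922924e+00]
[0, 0.7071, 0.7071, 0] [-1.54340064e-01  2.72112160e-01  1.45198829e+00 -4.44089210e-16
  1.41749220e+00 -1.54340064e-01]
[0, 0.7071, 0.7071, 0] [-1.94754699e-01  2.07141689e-01  1.92010904e+00 -4.44089210e-16
  1.01434192e+00 -1.94754699e-01]
[0, -0.7071, 0.7071, 0] None
[0, -0.7071, 0.7071, 0] None
2.5833
```

View pics/c2.png

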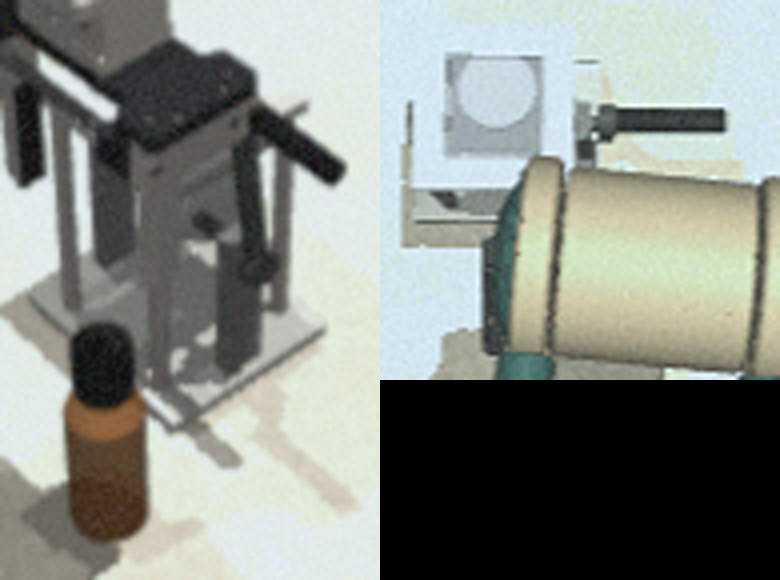

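The bottle cap is still unobstructed at side (102,345), and the gripper hovers above it with its jaws along y. The arm hides the bottle from the top camera. I'll compare the fingertip projection with the picture before descending.

```bash
python3 - <<'E'
from h import *
p=get_obs()["tool_pos"]; print(p)
for d in ([0,.05,-.011],[0,-.05,-.011]): print(((proj("side",p+d)-[215,160])*4).round())
E
```

```text
[0.46604004 0.01366809 0.24996954]
[[ 32. 178.]]
[[157. 277.]]
```

```bash
python3 - <<'E'
from h import *
print(move_straight([.466,.0135,.130],until_force=8),get_obs()["tool_pos"])
grab(); print(get_obs()["opening"],get_obs()["force"])
move_straight([.466,.0135,.235]); o=get_obs(); print(o["opening"],o["force"],o["clock"])
c=np.zeros((580,780,3),np.uint8); c[:580,:380]=crop("side",215,160,95,145,4); c[:360,380:780]=crop("side",320,300,100,90,4)
cv2.imwrite("pics/c3.png",np.clip(c*1.6,0,255).astype(np.uint8))
E
```

```text
False [0.46671518 0.01350087 0.13065319]
0.0354967120236776 [-1.07512317 -0.84828666 -0.72114671]
0.03511401014723253 [-0.69706302 -0.22177806 -3.72832282] 5.4167
```

View pics/c3.png

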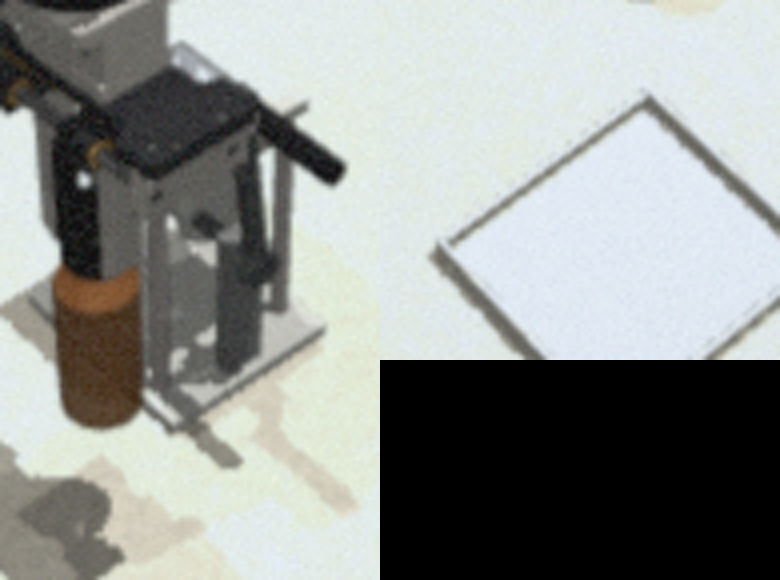

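The bottle is lifted and upright (side ≈ (98,350) in the crop), the jaw opening is 35 mm, and the weight reads 3.7 N. Next I'll carry it to the tray.

```bash
python3 - <<'E'
from h import *
x,y=.547,-.342
move_straight([x,y,.235],speed=.2); print(get_obs()["force"])
move_straight([x,y,.145],speed=.15)
print(move_straight([x,y,.127],speed=.02,until_force=3),get_obs()["tool_pos"],get_obs()["force"])
c=np.zeros((580,780,3),np.uint8); c[:580,:380]=crop("side",335,270,95,145,4)
release(); move_straight([x,y,.24],speed=.2); print(get_obs()["clock"])
c[:580,380:760]=crop("side",335,270,95,145,4)
cv2.imwrite("pics/c4.png",np.clip(c*1.6,0,255).astype(np.uint8))
E
```

```text
[-0.26672651 -0.41952664 -2.83119114]
True [ 0.54698883 -0.34215915  0.13375756] [ 0.08359507 -0.17624417  5.57533474]
10.6
```

View pics/c4.png

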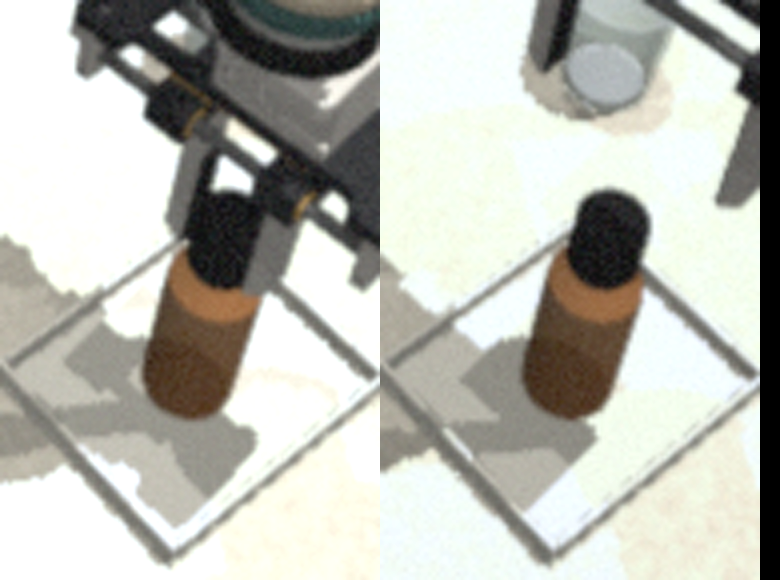

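The bottle stands upright inside the tray (crop base ≈ (568,385)), clear of all the walls. Next is the handle.

```bash
python3 - <<'E'
from h import *
q=np.roll((R.from_euler('z',-.0173)*R.from_quat([.70711,.70711,0,0])).as_quat(),1)
move_straight([.5,-.33,.33],speed=.2)
move_ptp([.5796,-.024,.33],q)
print(move_straight([.5796,-.024,.242],until_force=6),get_obs()["tool_pos"])
grab(); o=get_obs(); print(o["opening"],o["force"],o["tool_pos"],o["clock"])
c=np.zeros((580,780,3),np.uint8); c[:580,:380]=crop("side",215,160,95,145,4); c[:380,380:780]=crop("top",230,185,100,95,4)
cv2.imwrite("pics/c5.png",np.clip(c*1.6,0,255).astype(np.uint8))
E
```

```text
False [ 0.58018158 -0.02430711  0.24277946]
0.01509807718290651 [ 1.5521349  -0.09248618  0.20662639] [ 0.58014239 -0.02401538  0.24205067] 15.075
```

View pics/c5.png

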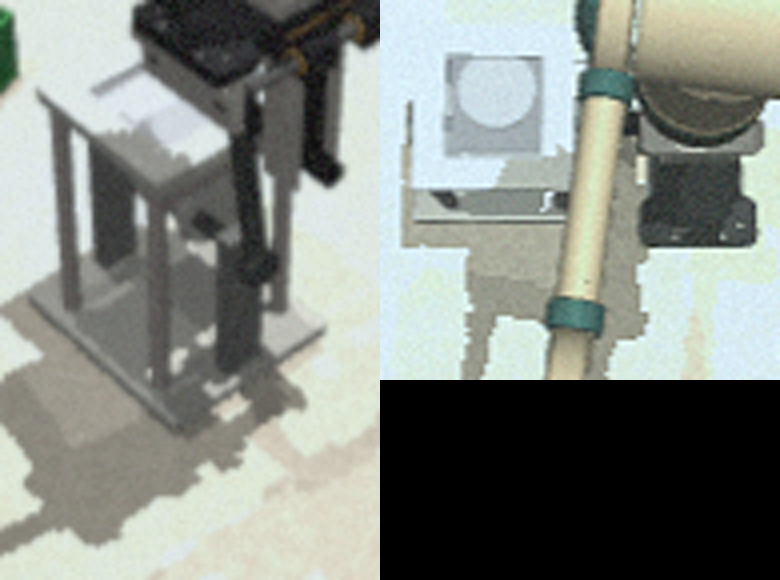

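The handle is in the jaws (15 mm opening, lever arm still up at about (245,190)). I'll swing it in small arc steps and watch the force.

```bash
python3 - <<'E'
from h import *
p0=get_obs()["tool_pos"]; l0=np.arcsin((.5979-p0[0])/.14); print(l0)
for l in np.linspace(l0,1.57,13)[1:]:
    d=.14*(np.sin(l)-np.sin(l0))
    move_straight(p0+[-d,.0173*d,.14*(np.cos(l)-np.cos(l0))],speed=.08)
    o=get_obs(); print(round(l,2),o["tool_pos"].round(4),o["force"].round(1),round(o["opening"],4))
    if np.linalg.norm(o["force"])>35: print("stop");break
hold(.5); o=get_obs(); print(o["tool_pos"],o["force"],o["clock"])
c=np.zeros((580,780,3),np.uint8); c[:580,:380]=crop("side",215,160,95,145,4); c[:380,380:780]=crop("top",230,185,100,95,4)
cv2.imwrite("pics/c6.png",np.clip(c*1.6,0,255).astype(np.uint8))
E
```

```text
0.12763443198592517
0.25 [ 0.5618 -0.0234  0.2384] [-1.4  0.1 -0.9] 0.0151
0.37 [ 0.5469 -0.023   0.2335] [-0.5  3.1 -2.3] 0.0148
0.49 [ 0.532  -0.0225  0.2265] [ 2.1  4.3 -3.2] 0.015
0.61 [ 0.518  -0.0221  0.2179] [ 2.6  5.9 -2.8] 0.0151
0.73 [ 0.5052 -0.0217  0.2077] [ 2.9  5.6 -2.9] 0.0149
0.85 [ 0.4936 -0.0214  0.196 ] [ 3.5  6.6 -1.1] 0.015
0.97 [ 0.4833 -0.021   0.1829] [ 3.1  5.8 -0.6] 0.0153
1.09 [ 0.4747 -0.0208  0.1687] [2.1 6.2 1.5] 0.0152
1.21 [ 0.4678 -0.0206  0.1534] [1.5 6.8 1.7] 0.0153
1.33 [ 0.4627 -0.0204  0.1373] [1.3 8.1 3.3] 0.0151
1.45 [ 0.4596 -0.0203  0.1208] [1.8 8.1 2.9] 0.0152
1.57 [ 0.4585 -0.0203  0.104 ] [0.7 8.9 3.8] 0.0151
[ 0.45848123 -0.02032732  0.10423765] [1.5740788  8.91382432 3.76538618] 19.975
```

View pics/c6.png

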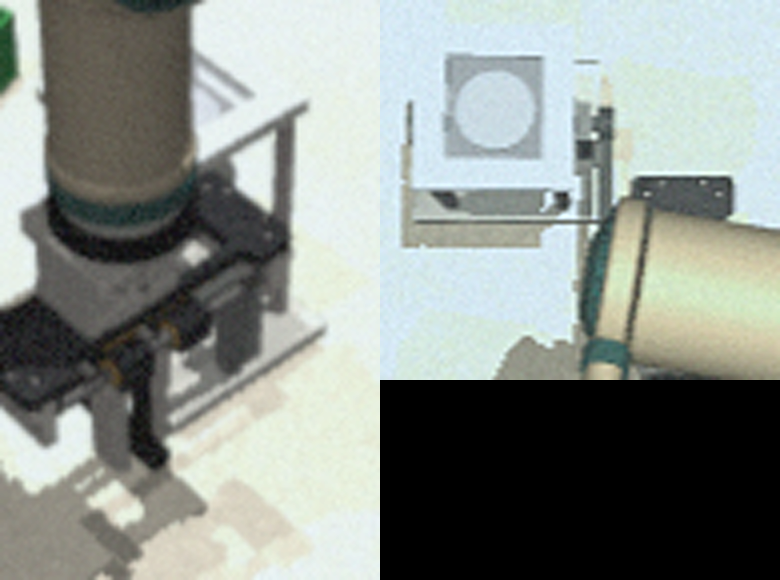

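The lever has swung down: the handle tip shows at about (155,455) in the side crop, and the top view shows the arm running straight toward the robot at x≈605. I'll check the tip numerically against candidate angles.

```bash
python3 - <<'E'
from h import *
for yaw in (-.0173,0):
 r=R.from_euler('z',yaw).as_matrix()
 for l in (1.3,1.45,1.57,1.69,1.8):
  X=r@[-.14*np.sin(l),-.156,.11+.14*np.cos(l)]+[.6001,.104,0]
  print(yaw,l,((proj("side",X)-[215,160])*4).round(),((proj("top",X)-[230,185])*4+[380,0]).round(),X.round(4))
o=get_obs();print(o["force"],o["tool_pos"])
cv2.imwrite("pics/c7.png",np.clip(crop("side",232,250,50,40,14)*2.,0,255).astype(np.uint8))
E
```

```text
-0.0173 1.3 [[172. 413.]] [[717. 303.]] [ 0.4625 -0.0496  0.1474]
-0.0173 1.45 [[166. 442.]] [[715. 309.]] [ 0.4584 -0.0496  0.1269]
-0.0173 1.57 [[165. 463.]] [[713. 311.]] [ 0.4574 -0.0496  0.1101]
-0.0173 1.69 [[167. 481.]] [[712. 310.]] [ 0.4584 -0.0496  0.0934]
-0.0173 1.8 [[171. 496.]] [[710. 307.]] [ 0.4611 -0.0496  0.0782]
0 1.3 [[178. 413.]] [[720. 299.]] [ 0.4652 -0.052   0.1474]
0 1.45 [[173. 442.]] [[718. 306.]] [ 0.4611 -0.052   0.1269]
0 1.57 [[172. 463.]] [[717. 308.]] [ 0.4601 -0.052   0.1101]
0 1.69 [[174. 481.]] [[715. 307.]] [ 0.4611 -0.052   0.0934]
0 1.8 [[178. 496.]] [[713. 304.]] [ 0.4638 -0.052   0.0782]
[0.90548339 7.79931982 3.90791624] [ 0.45848287 -0.0202876   0.10424766]
```

View pics/c7.png

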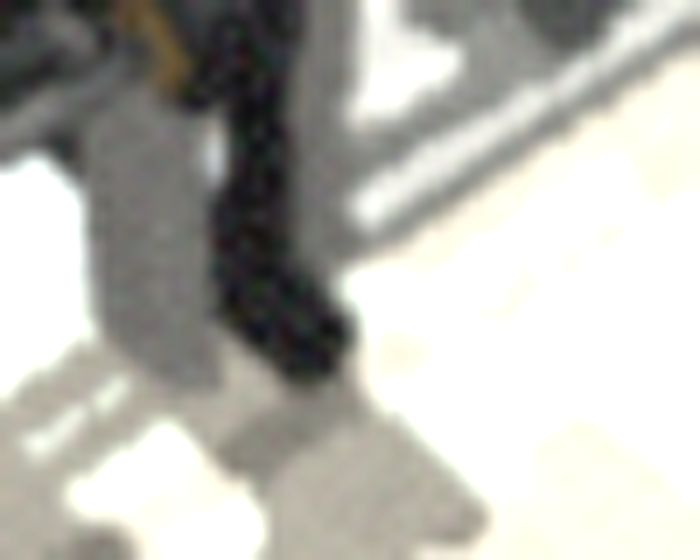

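```bash
python3 -c "
from cell import *
hold(.5);o=get_obs();print(o['tool_pos'],o['force'],o['opening'],o['clock']);hand_in()"
```

```text
[ 0.45847857 -0.02030383  0.10424688] [1.11676896 8.45819481 3.9969003 ] 0.015272435561959475 20.625
the job is handed in; nothing more can be done
```

The bottle is in the tray and the lever is held level. I handed the job in at 20.6 s on the robot's clock, with the gripper still holding the handle.

- **Bottle:** I took it out by its cap, kept it upright, and set it down at the tray's centre. The picture after release shows it standing upright, clear of all four walls.
- **Lever:** I gripped the handle and swung it down along its 140 mm arc. The planned angle was 1.57 rad. The handle tip in the side view gives about 1.54 to 1.57, inside the 1.45–1.69 band. The grip was steady at 15 mm opening, and the pose did not move over the last holds.
- **Disagreements:**
  - The upward force read about 4 N, where I expected roughly 5 to 9 N.
  - There is also a steady sideways force of about 8 N on the handle, probably from a small error in my yaw or y estimate for the viewer. It is well below the limits.
- **Not checked:** I did not measure the stage height directly. No move went near the spare bottle, rack or beaker, but I took no final picture of them.

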